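# Lock the dome box with the screwdriver

## Task

Lock the rosewood dome box: take the flat-handled screwdriver from its block, put its blade in the slot of the brass lock on the box's front ledge, and, keeping the lock head pushed down with the blade, turn it clockwise (seen from above) until it stops. Then stand the screwdriver back upright in its block and let go of it; leave the round-knobbed awl in the other block alone.

Things in the scene. Friction and masses are not known exactly. Their poses are not given: they have to be found in the camera images.
- driver_mid (a point): stubby screwdriver, 132 mm long, 0.14 kg, blade down in its block. Point: middle of the dark wooden handle, 97 mm above the blade's tip; z up, away from the tip. Handle 70 mm tall, 34 mm wide along x, 24 mm thick along y (flat sides to grip). Under it a steel disc 50 mm across (underside 58 mm above the tip) rests on the block. Shaft 12 mm thick; blade 18 mm wide along x, 4 mm thick, 16 mm high.
- rest: the screwdriver's fixed block, a 70 mm wooden cube with a vertical 30 mm hole through its middle, mouth widened to about 38 mm; origin at the middle of its underside, z up. The awl's block is alike.
- slot (a point): middle of the slot's floor in the brass lock head, on its upright axis, 69 mm above the table while the head is up; x along the slot, z up. The slot is open at both ends, 24 mm long, 11 mm deep: 7 mm wide in the lower 6 mm, flaring to 14 mm at the top. The head is 37 mm across, with a brass tongue along x.
- box: fixed rosewood box, 180 mm along x, 190 mm along y; origin at the middle of its underside. The lock stands 55 mm in front (-x) of the middle on a flat ledge 55 mm above the table; the domed lid, top 110 mm above the table, begins 35 mm behind the lock's axis.
- cam (a joint): turn of the lock head, rad: grows clockwise seen from above, starts at 0 to 0.3 (unlocked), stop at 1.4 (locked, tongue pointing at the dome). It stays where it is left; turning takes about 0.06 N m.
- push (a joint): how far the lock head is pushed down, m: 0 when up, 0.006 at the bottom; a spring lifts it (about 2 N to start it down, 11 N at the bottom). It must be kept down, half-way or so, while being turned.
- awl_mid (a point): bystander, not to be used: awl with a round 40 mm wooden knob, standing in a second block like the first; this point is the middle of the knob, z up along the awl.
Mind the look-alikes: they are no part of the job. Leave any green or orange look-alike of the part that bears driver_mid alone.

How it is judged:
By the outcome, as a careful person would: the job done as asked, in the order asked, and still so for the second after the job is handed in, with the robot touching nothing.
It also fails if it takes over 53 s, if anything falls off the work surface, if the arm or the gripper's body presses on something with over 40 N, if the wrist force passes 120 N, or if a joint passes its speed limit or range.

## Robot

A 6-joint arm with a two-finger parallel gripper is mounted at the origin on the work surface. World frame = base frame: x ahead of the robot, y to its left, z up, the work surface at z = 0. Lengths are in mm, angles in rad, forces in N, time in s.
With the tool pointing down it reaches from about 275 to 825 mm from the base axis. Payload 5.2 kg.
Tool frame: the origin (TCP) lies midway between the tips of the shut fingers; the grasp point (between the pads) lies arm.tcp_to_grasp behind it (arm.tcp_to_grasp is the distance from the TCP to the grasp point, in mm); z points along the fingers, y is the direction in which the jaws open and shut (so a half turn about z gives the same grasp; the last joint's range is limited). The gripper opens to 93 mm and grips with 3 to 60 N. Pads are 15 mm wide; open, the fingers measure 128 mm over their backs; the gripper's body (75 mm by 188 mm) begins 65 mm behind the grasp point.
Start: joints at [0.912, 0.259, 1.535, -0, 1.348, -0.203], TCP at [242.079, 493.865, 218.653] pointing down, gripper open.
Joint ranges: [-3.14, 3.14], [-0.91, 2.08], [0.19, 2.58], [-1.22, 4.36], [0.22, 2.71], [-3.12, 3.12]. Speed limits (rad/s): [2.57, 2.57, 3.14, 3.14, 3.14, 3.14].

## Interface

Orientations are given as a rotation vector (axis times angle).
In Python, from rig import arm gives the robot as it stands. The module is installed in compiled form; this text tells all that it offers.
- The arm moves only by the shell command python3 -m jog 'ROWS' [FORCE]. ROWS is JSON, a list of rows, each an object of numbers: "dx", "dy", "dz": the shift along the world's x, y, z in m; "ax", "ay", "az": the turn, a rotation vector about the world's x, y, z in degrees; "hand": the closure, from 0 (fully open) to 1 (shut). A call has exactly 5 rows; each row is the pose to reach, as a shift and turn from the pose commanded when the call began; what a row does not reach only later rows make up. A row lasts 1/8 s, in which the tool goes at most 62.5 mm and 10.7 degrees, less where a joint would pass 70% of its speed; a pose out of reach is approached as far as the arm can. A call with a gripper value outside its range is refused whole. The fingers move at their own pace and stop on an object; FORCE is the grip in N (left out, the last holds). Time passes only in rows, so rows that repeat a pose let the fingers close, or fill a call up. It gives the time, the measured TCP pose, the force and the opening at its end, in the units of the state.
- arm.state(): the state, without advancing time (a new reading comes with each control period).
- arm.snapshot(name): name is "side" or "top"; returns a dict with "pixels" (420x560x3 uint8, red, green, blue), "fx", "fy", "cx", "cy" (pixels), "k1" (the pictures are not rectified: a ray, as slopes to the right and down, at radius r is drawn at 1 + k1 r^2 times it, then the intrinsics apply), "origin" and "rotation" of the camera in the world. Camera axes: x right, y up, looking along -z (the intrinsics and any distortion apply to the point x, -y, -z); pixel columns grow to the right and rows downward; lengths in mm; the calibration is good to about 2 mm. A picture is of the moment at which its call begins. There is no depth.
- arm.close_job(): hands the job in, once; it reports no verdict.
The state is a dict: "time_s": time; "joint_positions": joint angles; "joint_velocities": joint speeds; "effort": joint torques, N m; "ee_pos": TCP position; "tcp_rot": TCP orientation; "force": force on the tool from outside, world axes, zero at the start; "torque": the same for the moment, N m; "gripper_width": opening from 0.0 (shut) to 1.0 (fully open).
Only numpy, scipy, OpenCV 4.12 (cv2) and the standard library are available. Lean on these libraries where they do the work, as an engineer would, in place of code of your own. Each camera call takes 0.05 s, during which the arm holds its last target.

## Working session

There is one attempt and no reset: what is moved stays moved. The work goes in short steps, Python scripts to look and compute and a shell command to move; the robot and the scene stay as the last step left them, time stands still between calls to the robot, and variables do not carry over. Pictures are saved under pics/ and viewed, and the job is handed in when it is done.

```bash
mkdir -p pics
cat > h.py <<'E'
import numpy as np, cv2
from rig import arm
def snap(n,f=None):
    s=arm.snapshot(n)
    if f: cv2.imwrite('pics/'+f,cv2.cvtColor(s['pixels'],cv2.COLOR_RGB2BGR))
    return s
def ray(s,u,v):
    x=(u-s['cx'])/s['fx']; y=(v-s['cy'])/s['fy']
    K=np.array([[1,0,0],[0,1,0],[0,0,1.]])
    p=cv2.undistortPoints(np.array([[[x,y]]],float),K,np.array([s['k1'],0,0,0,0.]))[0,0]
    d=np.array(s['rotation'])@np.array([p[0],-p[1],-1.]); return np.array(s['origin'],float),d/np.linalg.norm(d)
def onz(s,u,v,z):
    o,d=ray(s,u,v); return o+d*(z-o[2])/d[2]
def tri(s1,p1,s2,p2):
    o1,d1=ray(s1,*p1);o2,d2=ray(s2,*p2)
    t=np.linalg.lstsq(np.c_[d1,-d2],o2-o1,rcond=None)[0]
    a=o1+t[0]*d1;b=o2+t[1]*d2
    return (a+b)/2,np.linalg.norm(a-b)
def proj(s,P):
    c=np.array(s['rotation']).T@(np.array(P,float)-s['origin']); x=c[0]/-c[2];y=-c[1]/-c[2]
    k=1+s['k1']*(x*x+y*y); return s['cx']+s['fx']*x*k, s['cy']+s['fy']*y*k
E
python3 - <<'E'
from h import *
for n in('top','side'):
    s=snap(n,n+'0.png'); print({k:np.round(v,4).tolist() for k,v in s.items() if k!='pixels'})
print(arm.tcp_to_grasp,arm.state())
E
```

```text
{'fx': 396.856, 'fy': 396.856, 'cx': 283.1844, 'cy': 208.8157, 'k1': -0.0214, 'origin': [427.594, 140.9175, 953.1041], 'rotation': [0.1621, -0.1923, -1.7272]}
{'fx': 523.6883, 'fy': 523.6883, 'cx': 275.4187, 'cy': 213.3825, 'k1': -0.1112, 'origin': [552.1416, 928.2444, 955.9716], 'rotation': [0.0452, -1.1266, -2.8796]}
18.8 {'time_s': 0.1, 'joint_positions': array([ 9.12175431e-01,  2.59265243e-01,  1.53594083e+00,  1.15637467e-05,
        1.34799005e+00, -2.02820590e-01]), 'joint_velocities': array([-0.00072058, -0.00167504, -0.00152891,  0.00043691, -0.00099903,
        0.00178564]), 'effort': array([ 1.23953439e-03, -4.38211262e+01, -2.84644997e+01,  7.19170575e-02,
        3.60591430e-02, -7.03203614e-05]), 'ee_pos': array([241.78963396, 493.47567738, 217.91662832]), 'tcp_rot': array([-7.09637957e-01, -3.05969651e+00,  2.28078007e-03]), 'force': array([-7.51771466e-05, -2.59550649e-01,  5.05007504e-01]), 'torque': array([ 0.04299238, -0.00158259,  0.02190225]), 'gripper_width': 1.001981940838173}
```

View pics/top0.png

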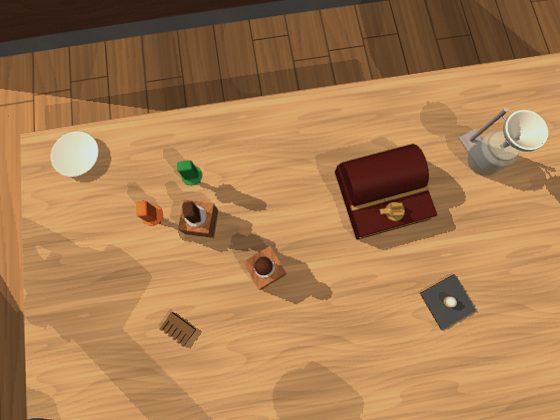

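View pics/side0.png

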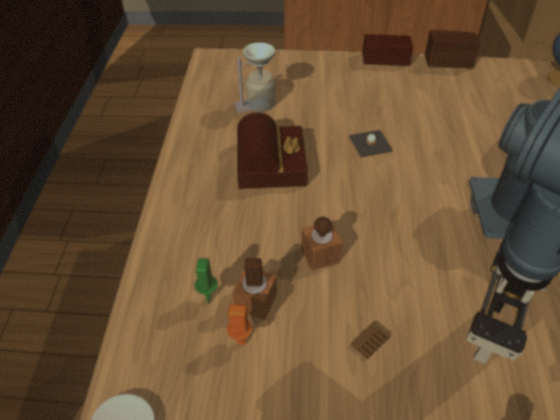

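The top view shows the following:
- Dark flat-handled driver with a steel disc in its block at (196,213).
- Round-knob awl in the other block at (264,267).
- Green look-alike at (189,172) and orange look-alike at (149,212).
- Box with the brass lock at (395,211).

In the side view the driver is at (254,275), the awl at (322,230) and the lock at (291,145). The dark flat one in a block fits the description, so I'll confirm it in crops.

```bash
sed -i "s/np.array(s\['rotation'\])/cv2.Rodrigues(np.array(s['rotation'],float))[0]/" h.py
python3 - <<'E'
from h import *
a=cv2.imread('pics/top0.png');b=cv2.imread('pics/side0.png')
c=lambda i,u,v,w,h:cv2.resize(i[v:v+h,u:u+w],(400,300),interpolation=cv2.INTER_CUBIC)
cv2.imwrite('pics/crop0.png',np.vstack([np.hstack([c(a,150,180,80,60),c(b,215,245,80,60)]),np.hstack([c(a,355,181,80,60),c(b,251,115,80,60)])]))
E
```

```text
(no output)
```

View pics/crop0.png

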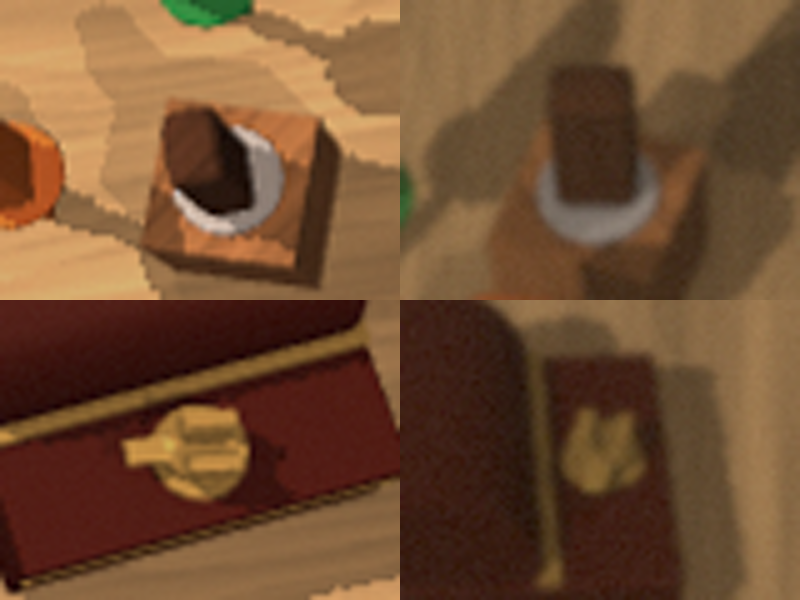

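The crops confirm the dark flat-handled driver with its disc in its block, and the brass lock with its tongue pointing left in the top view. Next I'll measure both in larger crops.

Run:
```python
from h import *
a=cv2.imread('pics/top0.png');b=cv2.imread('pics/side0.png')
def c(i,u,v,w,h):
    k=400//w
    o=cv2.resize(i[v:v+h,u:u+w],(w*k,h*k),interpolation=cv2.INTER_CUBIC)
    o=cv2.convertScaleAbs(o,alpha=1.4)
    for x in range(0,w,5):
        cv2.line(o,(x*k,0),(x*k,4 if x%10 else 10),(255,255,255),1)
        if x%10==0: cv2.putText(o,str(u+x),(x*k,20),0,.35,(255,255,255))
    for y in range(0,h,5):
        cv2.line(o,(0,y*k),(4 if y%10 else 10,y*k),(255,255,255),1)
        if y%10==0: cv2.putText(o,str(v+y),(0,y*k+4),0,.35,(0,255,255))
    return o
cv2.imwrite('pics/crop1.png',np.vstack([np.hstack([c(a,175,195,50,37),c(b,230,255,50,37)]),np.hstack([c(a,375,195,40,29),c(b,275,132,40,29)])]))
```

```text
(no output)
```

View pics/crop1.png

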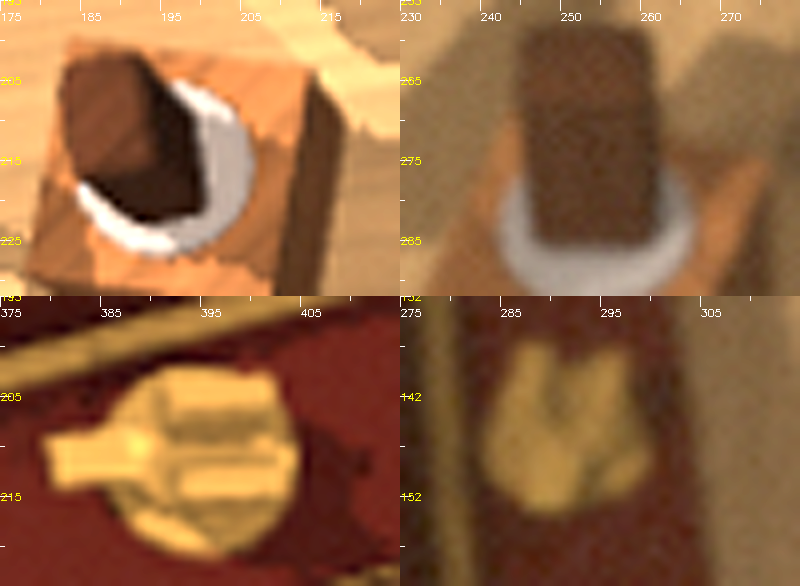

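Run:
```python
from h import *
a=cv2.imread('pics/top0.png');b=cv2.imread('pics/side0.png')
def c(i,u,v,w,h,k):
    o=cv2.resize(i[v:v+h,u:u+w],(w*k,h*k),interpolation=cv2.INTER_LANCZOS4)
    o=cv2.convertScaleAbs(o,alpha=1.3)
    for x in range(0,w,2):
        cv2.line(o,(x*k,0),(x*k,4 if x%10 else 10),(255,255,255),1)
        if x%4==0: cv2.putText(o,str(u+x),(x*k,20),0,.35,(255,255,255))
    for y in range(0,h,2):
        cv2.line(o,(0,y*k),(4 if y%10 else 10,y*k),(255,255,255),1)
        if y%4==0: cv2.putText(o,str(v+y),(0,y*k+4),0,.35,(0,255,255))
    return o
cv2.imwrite('pics/crop2.png',c(a,378,199,30,24,24))
cv2.imwrite('pics/crop3.png',c(b,280,133,24,22,24))
cv2.imwrite('pics/crop4.png',np.hstack([c(a,330,140,113,100,7)]))
```

```text
(no output)
```

View pics/crop2.png

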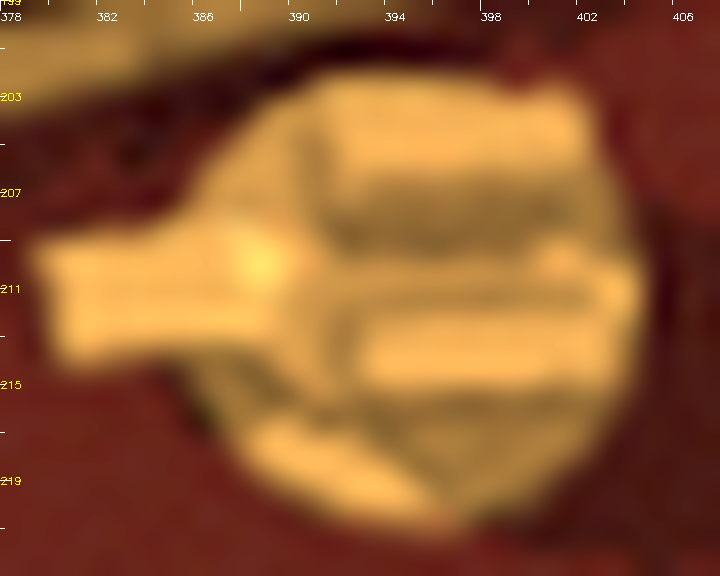

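View pics/crop3.png

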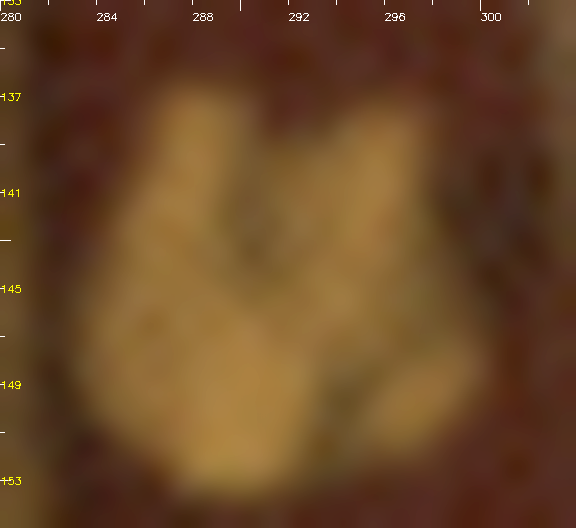

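View pics/crop4.png

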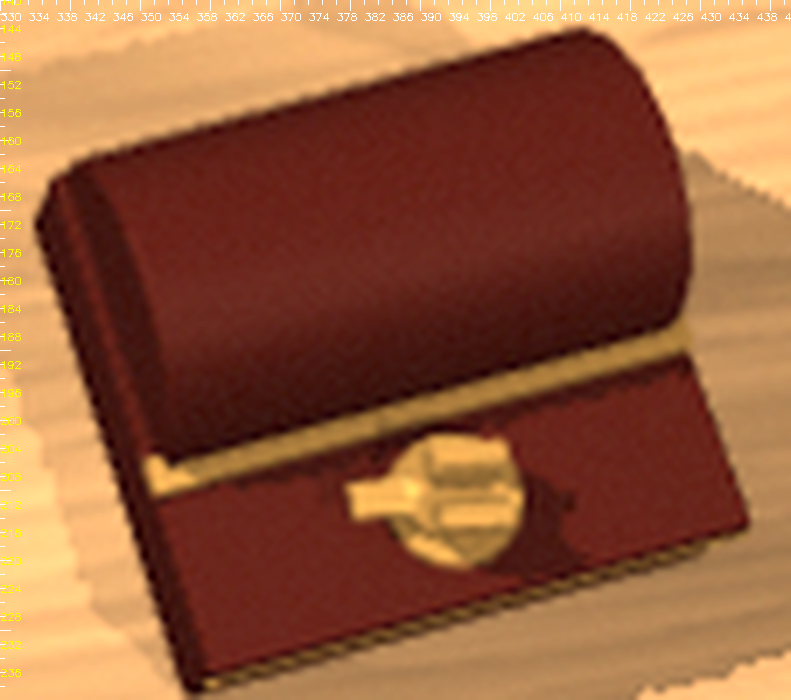

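Run:
```python
from h import *
t=snap('top');s=snap('side')
np.set_printoptions(precision=1,suppress=True)
L=lambda S,u,v,z:onz(S,u-.5,v-.5,z)
deg=lambda d:np.degrees(np.arctan2(d[1],d[0]))
print('lock z80',L(t,397.4,209.1,80))
for p,q in(((392,206.5),(402,206.)),((392,212.5),(402.5,212.1))): print('slot',deg(L(t,*q,80)-L(t,*p,80)))
for p,q in(((379.5,209),(386,208.4)),((380.5,214.3),(389,213.4))): print('tongue',deg(L(t,*q,67)-L(t,*p,67)))
A=L(t,359,237.8,55);B=L(t,437,214.5,55); print('front edge',A,B,np.linalg.norm(B-A),deg(B-A))
m=(A+B)/2; d=(B-A)/np.linalg.norm(B-A); n=np.array([-d[1],d[0],0])
print('pred lock',m+35*n, m-35*n)
w=L(t,397.4,209.1,80); print('side proj of lock',np.array(proj(s,w)))
# driver
h=[L(t,u,v,144) for u,v in((183,203),(191.5,202),(194.5,215),(185,217))]
print('handle',h,np.mean(h,0)); print(deg(h[3]-h[0]),deg(h[2]-h[1]))
bt=[L(t,150+u/5,180+v/5,70) for u,v in((168,100),(322,118),(295,270),(145,245))]
print('block',bt,np.mean(bt,0))
print('disc', L(t,197,216.5,73))
m=np.array([*np.mean(bt,0)[:2],144]); print('proj handle top from block',np.array(proj(t,m))+.5,np.array(proj(s,m))+.5)
sh=[L(s,u,v,144) for u,v in((246,259),(260.3,258.7),(261,268.5),(245.5,268))]
print('side handle',sh,np.mean(sh,0))
```

```text
lock z80 [ 579.7 -145.4   80. ]
slot -96.48325227042395
slot -97.19481409573362
tongue -94.04295096629868
tongue -93.29200211612972
front edge [532.8 -51.6  55. ] [ 556.4 -241.7   55. ] 191.60851562187293 -82.92018011599389
pred lock [ 579.4 -142.3   55. ] [ 509.9 -151.    55. ]
side proj of lock [291.1 139.5]
handle [array([655., 317., 144.]), array([654.2, 299.1, 144. ]), array([625.4, 296.1, 144. ]), array([624.4, 316.1, 144. ])] [639.8 307.1 144. ]
-178.38443171129202 -174.00096498179244
block [array([682.6, 330.9,  70. ]), array([662.6, 262.2,  70. ]), array([594.7, 283. ,  70. ]), array([617.1, 348.6,  70. ])] [639.3 306.2  70. ]
disc [638.4 304.5  73. ]
proj handle top from block [188.9 209.4] [253.2 260.9]
side handle [array([653.8, 302.3, 144. ]), array([625.8, 300.1, 144. ]), array([622.7, 323.9, 144. ]), array([652.7, 324.2, 144. ])] [638.8 312.6 144. ]
```

```bash
python3 -m jog '[{"dx":0.06,"dy":-0.028,"az":10,"hand":0.4},{"dx":0.12,"dy":-0.056,"az":20,"hand":0.4},{"dx":0.17,"dy":-0.08,"az":28,"hand":0.4},{"dx":0.23,"dy":-0.108,"az":28,"hand":0.4},{"dx":0.285,"dy":-0.134,"az":28,"hand":0.4}]' 50
python3 -m jog '[{"dx":0.055,"dy":-0.026,"hand":0.4},{"dx":0.111,"dy":-0.052,"hand":0.4},{"dx":0.111,"dy":-0.052,"hand":0.4},{"dx":0.111,"dy":-0.052,"hand":0.4},{"dx":0.111,"dy":-0.052,"hand":0.4}]'
python3 - <<'E'
from h import *
t=snap('top','top1.png');s=snap('side','side1.png')
T=arm.state();print(T['time_s'],T['ee_pos'],cv2.Rodrigues(T['tcp_rot'])[0].round(3),T['force'])
for n,S,p in(('green',t,(189,172)),('orange',t,(149,212)),('awl',t,(263,267))):print(n,onz(S,*p,110).round())
a=t['pixels'][150:270,130:290];b=s['pixels'][170:350,180:420]
cv2.imwrite('pics/c1.png',cv2.cvtColor(np.vstack([cv2.resize(a,(400,300)),cv2.resize(b,(400,300))]),cv2.COLOR_RGB2BGR))
E
```

```text
0.3 [241.98676053 493.71945034 218.35021496] [[-0.898  0.44  -0.   ]
 [ 0.44   0.898 -0.001]
 [ 0.    -0.001 -1.   ]] [ 0.08506008  0.25014789 -0.72881209]
green [732. 303. 110.]
orange [655. 399. 110.]
awl [497. 172. 110.]invalid input at $[0]: expected keys dx, dy, dz, ax, ay, az, hand
invalid input at $[0]: expected keys dx, dy, dz, ax, ay, az, hand
```

View pics/c1.png

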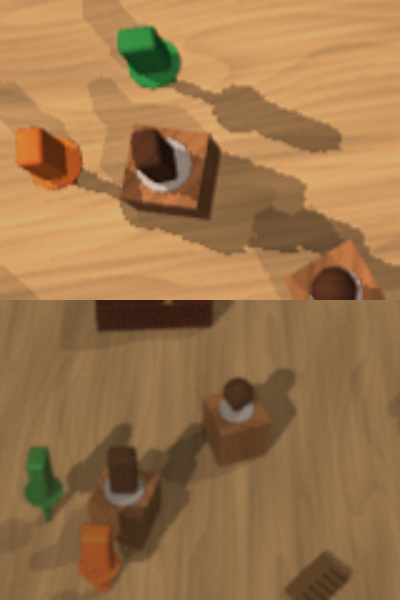

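All seven keys are required in each row, so the moves were refused and nothing moved. I'll retype them.

```bash
python3 -m jog '[{"dx":0.06,"dy":-0.028,"dz":0,"ax":0,"ay":0,"az":10,"hand":0.4},{"dx":0.12,"dy":-0.056,"dz":0,"ax":0,"ay":0,"az":20,"hand":0.4},{"dx":0.17,"dy":-0.08,"dz":0,"ax":0,"ay":0,"az":28,"hand":0.4},{"dx":0.23,"dy":-0.108,"dz":0,"ax":0,"ay":0,"az":28,"hand":0.4},{"dx":0.285,"dy":-0.134,"dz":0,"ax":0,"ay":0,"az":28,"hand":0.4}]' 50
python3 -m jog '[{"dx":0.055,"dy":-0.026,"dz":0,"ax":0,"ay":0,"az":0,"hand":0.4},{"dx":0.111,"dy":-0.052,"dz":0,"ax":0,"ay":0,"az":0,"hand":0.4},{"dx":0.111,"dy":-0.052,"dz":0,"ax":0,"ay":0,"az":0,"hand":0.4},{"dx":0.111,"dy":-0.052,"dz":0,"ax":0,"ay":0,"az":0,"hand":0.4},{"dx":0.111,"dy":-0.052,"dz":0,"ax":0,"ay":0,"az":0,"hand":0.4}]'
python3 - <<'E'
from h import *
t=snap('top','top1.png');s=snap('side','side1.png')
T=arm.state();print(T['time_s'],T['ee_pos'],cv2.Rodrigues(T['tcp_rot'])[0].round(3),T['force'],T['gripper_width'])
cv2.imwrite('pics/c2.png',cv2.cvtColor(np.hstack([cv2.resize(t['pixels'][130:310,110:350],(400,300)),cv2.resize(s['pixels'][170:350,150:390],(400,300))]),cv2.COLOR_RGB2BGR))
E
```

```text
time_s: 0.92
ee_pos: [522.0, 362.0, 218.7]
tcp_rot: [-0.052, 3.141, 0.0]
force: [0.1, 0.4, 0.7]
gripper_width: 0.603
time_s: 1.55
ee_pos: [630.1, 312.1, 219.0]
tcp_rot: [0.054, -3.141, -0.0]
force: [0.8, 0.5, -0.6]
gripper_width: 0.595
1.65 [630.2306311  312.21256692 219.35554833] [[-0.999 -0.035  0.   ]
 [-0.035  0.999  0.   ]
 [-0.001  0.    -1.   ]] [-0.49355715 -0.03787406  0.35600523] 0.6013697696614257
```

View pics/c2.png

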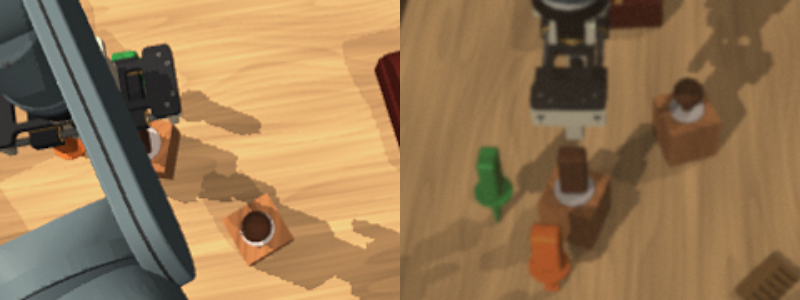

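The first rows were rate-limited, so the tool is about 9 mm short in x and 5 mm off in y. The picture shows the jaws just above the driver. I'll correct, descend and grip.

```bash
python3 -m jog '[{"dx":0.009,"dy":-0.0047,"dz":0,"ax":0,"ay":0,"az":0,"hand":0.4},{"dx":0.009,"dy":-0.0047,"dz":-0.045,"ax":0,"ay":0,"az":0,"hand":0.4},{"dx":0.009,"dy":-0.0047,"dz":-0.09,"ax":0,"ay":0,"az":0,"hand":0.4},{"dx":0.009,"dy":-0.0047,"dz":-0.129,"ax":0,"ay":0,"az":0,"hand":0.4},{"dx":0.009,"dy":-0.0047,"dz":-0.129,"ax":0,"ay":0,"az":0,"hand":0.4}]' 50
python3 - <<'E'
from h import *
s=snap('side','side2.png')
cv2.imwrite('pics/c3.png',cv2.cvtColor(cv2.resize(s['pixels'][200:350,170:370],(800,600)),cv2.COLOR_RGB2BGR))
E
```

```text
time_s: 2.28
ee_pos: [638.0, 305.5, 85.9]
tcp_rot: [0.052, -3.134, 0.003]
force: [0.4, 0.5, 0.1]
gripper_width: 0.598
```

View pics/c3.png

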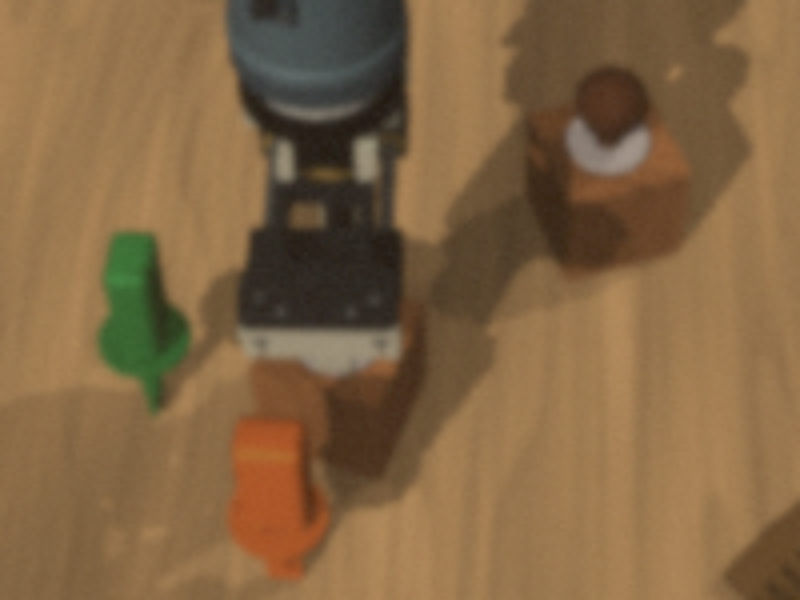

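The fingers straddle the handle, clear of the orange look-alike (centre about (268,480) in the crop). Closing now.

```bash
python3 -m jog '[{"dx":0,"dy":0,"dz":0,"ax":0,"ay":0,"az":0,"hand":0.5},{"dx":0,"dy":0,"dz":0,"ax":0,"ay":0,"az":0,"hand":1},{"dx":0,"dy":0,"dz":0,"ax":0,"ay":0,"az":0,"hand":1},{"dx":0,"dy":0,"dz":0,"ax":0,"ay":0,"az":0,"hand":1},{"dx":0,"dy":0,"dz":0,"ax":0,"ay":0,"az":0,"hand":1}]' 50
```

```text
time_s: 2.95
ee_pos: [640.8, 306.8, 90.7]
tcp_rot: [-0.052, 3.14, 0.001]
force: [-0.1, 1.0, 4.3]
gripper_width: 0.252
```

```bash
python3 -m jog '[{"dx":0,"dy":0,"dz":0.02,"ax":0,"ay":0,"az":0,"hand":1},{"dx":0,"dy":0,"dz":0.05,"ax":0,"ay":0,"az":0,"hand":1},{"dx":0,"dy":0,"dz":0.09,"ax":0,"ay":0,"az":0,"hand":1},{"dx":0,"dy":0,"dz":0.13,"ax":0,"ay":0,"az":0,"hand":1},{"dx":0,"dy":0,"dz":0.13,"ax":0,"ay":0,"az":0,"hand":1}]'
python3 - <<'E'
from h import *
t=snap('top','top3.png');s=snap('side','side3.png')
T=arm.state();print(T['time_s'],T['ee_pos'],T['force'],T['gripper_width'])
cv2.imwrite('pics/c4.png',cv2.cvtColor(np.hstack([cv2.resize(t['pixels'][130:310,110:350],(400,300)),cv2.resize(s['pixels'][170:350,150:390],(400,300))]),cv2.COLOR_RGB2BGR))
E
```

```text
time_s: 3.58
ee_pos: [642.1, 306.8, 223.6]
tcp_rot: [-0.052, 3.134, 0.003]
force: [0.2, -0.0, 0.3]
gripper_width: 0.254
3.675 [639.94562683 306.09348999 218.67436654] [ 0.04181098  0.07501009 -1.52535942] 0.25851066114651367
```

View pics/c4.png

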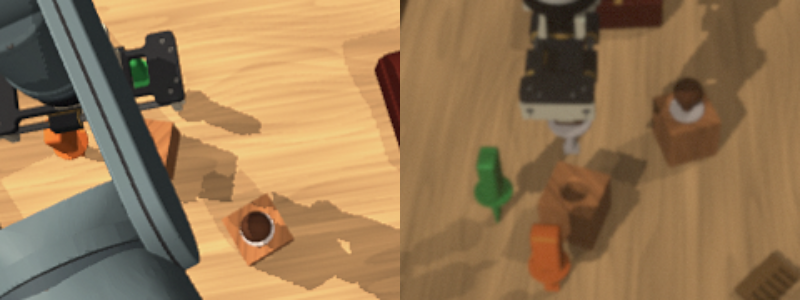

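Driver is held (23.5 mm opening), and its empty block hole is visible at about (574,190) in the crop. The awl is untouched. Carrying it to above the lock while turning -98°.

```bash
python3 -m jog '[{"dx":-0.006,"dy":-0.045,"dz":0,"ax":0,"ay":0,"az":-9.8,"hand":1},{"dx":-0.012,"dy":-0.09,"dz":0,"ax":0,"ay":0,"az":-19.6,"hand":1},{"dx":-0.018,"dy":-0.135,"dz":0,"ax":0,"ay":0,"az":-29.4,"hand":1},{"dx":-0.024,"dy":-0.18,"dz":0,"ax":0,"ay":0,"az":-39.2,"hand":1},{"dx":-0.030,"dy":-0.225,"dz":0,"ax":0,"ay":0,"az":-49,"hand":1}]'
python3 -m jog '[{"dx":-0.006,"dy":-0.045,"dz":0,"ax":0,"ay":0,"az":-9.8,"hand":1},{"dx":-0.012,"dy":-0.09,"dz":0,"ax":0,"ay":0,"az":-19.6,"hand":1},{"dx":-0.018,"dy":-0.135,"dz":0,"ax":0,"ay":0,"az":-29.4,"hand":1},{"dx":-0.024,"dy":-0.18,"dz":0,"ax":0,"ay":0,"az":-39.2,"hand":1},{"dx":-0.030,"dy":-0.227,"dz":0,"ax":0,"ay":0,"az":-49,"hand":1}]'
python3 -m jog '[{"dx":0,"dy":0,"dz":0,"ax":0,"ay":0,"az":0,"hand":1},{"dx":0,"dy":0,"dz":0,"ax":0,"ay":0,"az":0,"hand":1},{"dx":0,"dy":0,"dz":0,"ax":0,"ay":0,"az":0,"hand":1},{"dx":0,"dy":0,"dz":-0.03,"ax":0,"ay":0,"az":0,"hand":1},{"dx":0,"dy":0,"dz":-0.04,"ax":0,"ay":0,"az":0,"hand":1}]'
python3 - <<'E'
from h import *
t=snap('top','top4.png');s=snap('side','side4.png')
T=arm.state();print(T['time_s'],T['ee_pos'],cv2.Rodrigues(T['tcp_rot'])[0].round(3),T['force'],T['gripper_width'])
cv2.imwrite('pics/c5.png',cv2.cvtColor(np.hstack([cv2.resize(t['pixels'][150:240,340:460],(400,300)),cv2.resize(s['pixels'][90:180,230:350],(400,300))]),cv2.COLOR_RGB2BGR))
for z in (97,):
  # block hole mouth
  print(onz(s,254.4,284,70))
E
```

```text
time_s: 4.3
ee_pos: [608.6, 80.0, 216.8]
tcp_rot: [-1.262, -2.872, 0.003]
force: [0.9, -0.5, -1.2]
gripper_width: 0.256
time_s: 4.92
ee_pos: [578.7, -146.5, 217.0]
tcp_rot: [-2.339, -2.09, 0.003]
force: [0.4, -0.7, -1.8]
gripper_width: 0.254
time_s: 5.55
ee_pos: [579.4, -143.9, 177.8]
tcp_rot: [-2.332, -2.1, 0.002]
force: [-0.4, 0.0, -1.9]
gripper_width: 0.257
5.65 [ 579.65251927 -144.40135299  178.35288907] [[ 0.105  0.994 -0.003]
 [ 0.994 -0.105  0.001]
 [ 0.001 -0.003 -1.   ]] [ 0.25196034  0.74516211 -0.93594822] 0.2565980579721429
[638.55146723 310.24904257  70.        ]
```

View pics/c5.png

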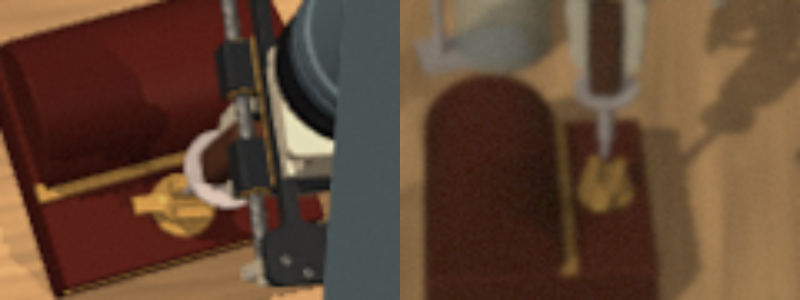

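View pics/top4.png

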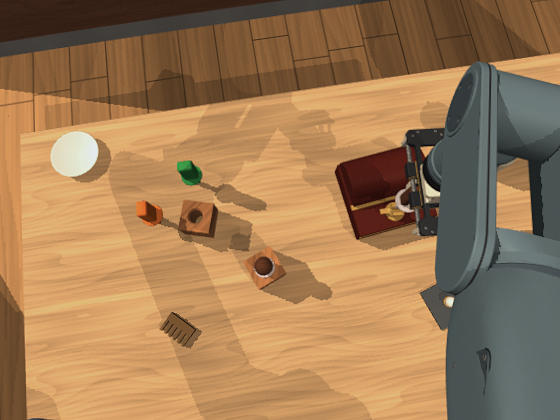

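In the side view the edge-on blade (crop (605,150)) points straight into the notch (605,160). The block's empty hole is at (194,216) in the top view. Lowering in steps.

```bash
python3 -m jog '[{"dx":0,"dy":0,"dz":-0.012,"ax":0,"ay":0,"az":0,"hand":1},{"dx":0,"dy":0,"dz":-0.018,"ax":0,"ay":0,"az":0,"hand":1},{"dx":0,"dy":0,"dz":-0.023,"ax":0,"ay":0,"az":0,"hand":1},{"dx":0,"dy":0,"dz":-0.027,"ax":0,"ay":0,"az":0,"hand":1},{"dx":0,"dy":0,"dz":-0.027,"ax":0,"ay":0,"az":0,"hand":1}]'
python3 - <<'E'
from h import *
s=snap('side','side5.png')
T=arm.state();print(T['time_s'],T['ee_pos'],T['force'],T['torque'])
cv2.imwrite('pics/c6.png',cv2.cvtColor(cv2.resize(s['pixels'][90:165,245:345],(800,600),interpolation=cv2.INTER_CUBIC),cv2.COLOR_RGB2BGR))
E
```

```text
time_s: 6.28
ee_pos: [580.2, -145.7, 152.4]
tcp_rot: [-2.337, -2.099, 0.0]
force: [0.3, 0.7, -1.2]
gripper_width: 0.257
6.325 [ 580.21859438 -145.70435288  152.58285081] [-0.74967315 -0.06011898 -1.80310457] [-0.10558393  0.20473959  0.01881022]
```

View pics/c6.png

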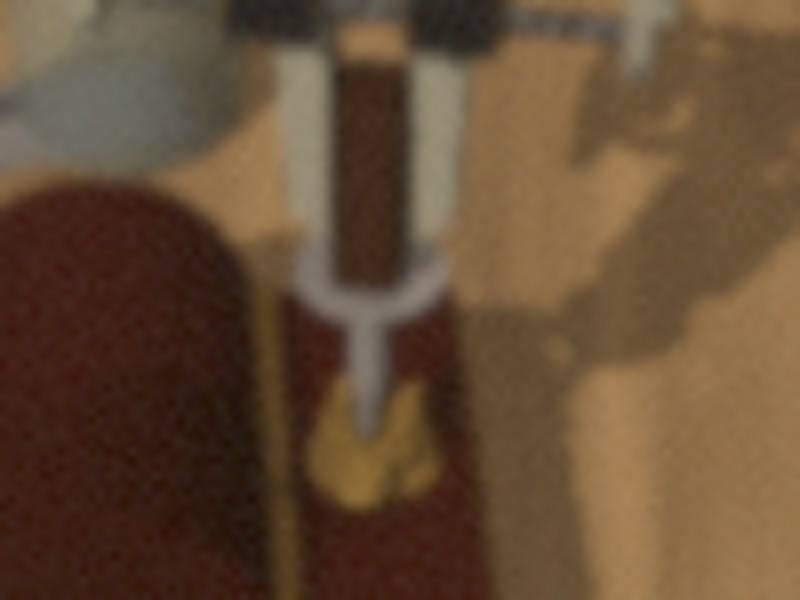

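The blade tip sits in the notch at about (368,435), with no contact force. Pushing down.

```bash
python3 -m jog '[{"dx":0,"dy":0,"dz":-0.002,"ax":0,"ay":0,"az":0,"hand":1},{"dx":0,"dy":0,"dz":-0.004,"ax":0,"ay":0,"az":0,"hand":1},{"dx":0,"dy":0,"dz":-0.006,"ax":0,"ay":0,"az":0,"hand":1},{"dx":0,"dy":0,"dz":-0.008,"ax":0,"ay":0,"az":0,"hand":1},{"dx":0,"dy":0,"dz":-0.009,"ax":0,"ay":0,"az":0,"hand":1}]' 60
python3 -m jog '[{"dx":0,"dy":0,"dz":0,"ax":0,"ay":0,"az":0,"hand":1},{"dx":0,"dy":0,"dz":0,"ax":0,"ay":0,"az":0,"hand":1},{"dx":0,"dy":0,"dz":0,"ax":0,"ay":0,"az":0,"hand":1},{"dx":0,"dy":0,"dz":0,"ax":0,"ay":0,"az":0,"hand":1},{"dx":0,"dy":0,"dz":0,"ax":0,"ay":0,"az":0,"hand":1}]'
python3 -c "
from h import *
T=arm.state();print(T['ee_pos'],T['force'],T['torque'])"
```

```text
time_s: 6.95
ee_pos: [580.3, -145.7, 144.1]
tcp_rot: [2.337, 2.1, -0.0]
force: [-4.0, 0.8, 5.4]
gripper_width: 0.255
time_s: 7.58
ee_pos: [580.2, -145.7, 144.2]
tcp_rot: [2.337, 2.1, -0.0]
force: [-3.6, 1.4, 5.1]
gripper_width: 0.252
[ 580.23846358 -145.66796281  144.17412779] [-3.6306186   1.37696664  5.11187852] [0.09509631 1.00554549 0.05297138]
```

Net contact is about 6.5 N up, so the head is down roughly 3 mm with the blade on the floor (tip ≈ 66 mm). The -3.6 N along x says I'm slightly too far in +x, so I'll shift about 1 mm and push 1.5 mm more.

```bash
python3 -m jog '[{"dx":-0.0005,"dy":0,"dz":-0.0003,"ax":0,"ay":0,"az":0,"hand":1},{"dx":-0.001,"dy":0,"dz":-0.0006,"ax":0,"ay":0,"az":0,"hand":1},{"dx":-0.001,"dy":0,"dz":-0.001,"ax":0,"ay":0,"az":0,"hand":1},{"dx":-0.001,"dy":0,"dz":-0.0015,"ax":0,"ay":0,"az":0,"hand":1},{"dx":-0.001,"dy":0,"dz":-0.0015,"ax":0,"ay":0,"az":0,"hand":1}]' 60
python3 -c "
from h import *
T=arm.state();print(T['ee_pos'],T['force'],T['torque'])"
```

```text
time_s: 8.2
ee_pos: [580.1, -145.7, 143.2]
tcp_rot: [2.336, 2.099, 0.002]
force: [-2.5, 1.6, 7.0]
gripper_width: 0.254
[ 580.05956541 -145.69855142  143.20563029] [-2.48299924  1.61566006  7.03835319] [0.20791528 0.71267414 0.04055833]
```

```bash
python3 -m jog '[{"dx":0,"dy":0,"dz":0,"ax":0,"ay":0,"az":-7,"hand":1},{"dx":0,"dy":0,"dz":0,"ax":0,"ay":0,"az":-14,"hand":1},{"dx":0,"dy":0,"dz":0,"ax":0,"ay":0,"az":-21,"hand":1},{"dx":0,"dy":0,"dz":0,"ax":0,"ay":0,"az":-28,"hand":1},{"dx":0,"dy":0,"dz":0,"ax":0,"ay":0,"az":-35,"hand":1}]' 60
python3 - <<'E'
from h import *
s=snap('side','side6.png')
T=arm.state();print(T['time_s'],T['ee_pos'],T['force'],T['torque'])
cv2.imwrite('pics/c7.png',cv2.cvtColor(cv2.resize(s['pixels'][90:165,245:345],(800,600),interpolation=cv2.INTER_CUBIC),cv2.COLOR_RGB2BGR))
E
```

```text
time_s: 8.82
ee_pos: [578.9, -145.4, 142.8]
tcp_rot: [-2.862, -1.294, 0.001]
force: [-4.6, 2.3, 6.6]
gripper_width: 0.254
8.875 [ 578.88649756 -145.42739779  142.876995  ] [-4.78864503  1.16627078  7.71094457] [0.33464382 1.33813933 0.05498053]
```

View pics/c7.png

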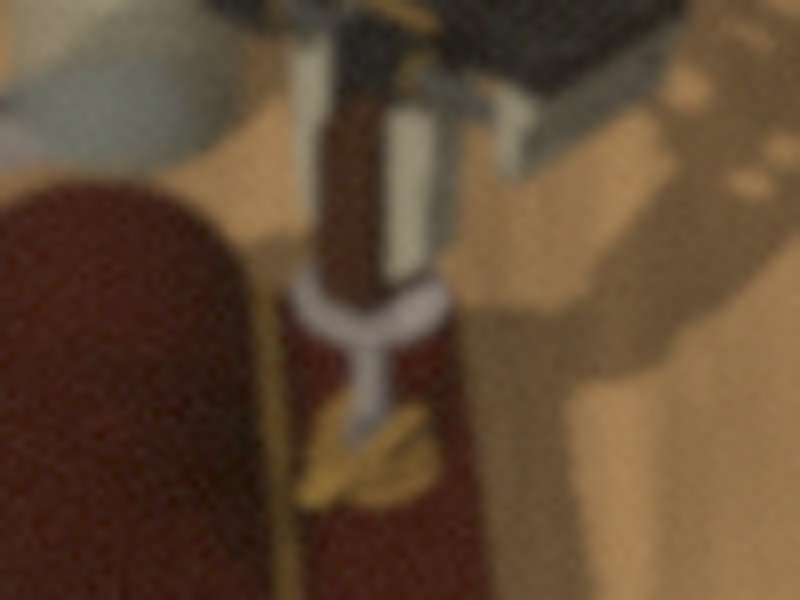

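The head has turned with the blade: the tongue now points lower left at (310,495). Continuing with a small x relief.

```bash
python3 -m jog '[{"dx":-0.0005,"dy":0,"dz":0,"ax":0,"ay":0,"az":-7,"hand":1},{"dx":-0.0005,"dy":0,"dz":0,"ax":0,"ay":0,"az":-14,"hand":1},{"dx":-0.0005,"dy":0,"dz":0,"ax":0,"ay":0,"az":-21,"hand":1},{"dx":-0.0005,"dy":0,"dz":0,"ax":0,"ay":0,"az":-28,"hand":1},{"dx":-0.0005,"dy":0,"dz":0,"ax":0,"ay":0,"az":-35,"hand":1}]' 60
python3 -c "
from h import *
T=arm.state();print(T['ee_pos'],T['force'],T['torque'])"
python3 -m jog '[{"dx":0,"dy":0,"dz":0,"ax":0,"ay":0,"az":-3,"hand":1},{"dx":0,"dy":0,"dz":0,"ax":0,"ay":0,"az":-6,"hand":1},{"dx":0,"dy":0,"dz":0,"ax":0,"ay":0,"az":-9,"hand":1},{"dx":0,"dy":0,"dz":0,"ax":0,"ay":0,"az":-9,"hand":1},{"dx":0,"dy":0,"dz":0,"ax":0,"ay":0,"az":-9,"hand":1}]' 60
python3 - <<'E'
from h import *
s=snap('side','side7.png')
T=arm.state();print(T['time_s'],T['ee_pos'],T['force'],T['torque'],T['joint_positions'])
R=cv2.Rodrigues(T['tcp_rot'])[0];print(np.degrees(np.arctan2(R[1,0],R[0,0])))
cv2.imwrite('pics/c8.png',cv2.cvtColor(cv2.resize(s['pixels'][90:165,245:345],(800,600),interpolation=cv2.INTER_CUBIC),cv2.COLOR_RGB2BGR))
E
```

```text
time_s: 9.5
ee_pos: [578.3, -144.7, 142.8]
tcp_rot: [-3.118, -0.374, 0.001]
force: [-5.6, 3.6, 8.1]
gripper_width: 0.252
[ 578.27256879 -144.68515339  142.75117862] [-5.58732332  3.56325977  8.06258259] [0.93029898 1.32202438 0.1110917 ]
time_s: 10.12
ee_pos: [578.3, -144.6, 142.8]
tcp_rot: [-3.137, -0.134, 0.001]
force: [-4.8, 3.8, 7.8]
gripper_width: 0.256
10.175 [ 578.26136762 -144.57854278  142.72200544] [-4.13225669  3.75877032  6.55423734] [0.90894929 1.36108908 0.03879235] [-4.32650329e-01  3.99301337e-01  1.52648677e+00  1.14982160e-03
  1.21739639e+00  1.05229195e+00]
4.896266943484222
```

View pics/c8.png

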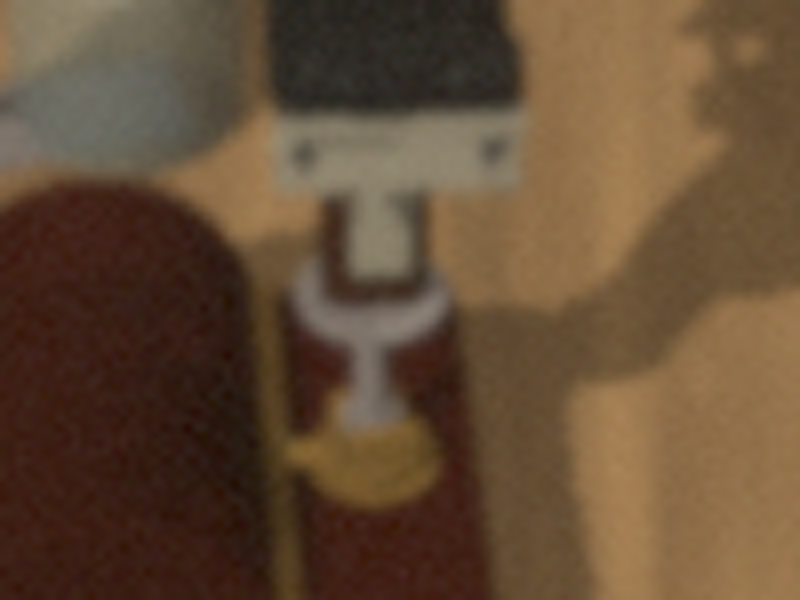

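The tongue points at the dome (290,450), but the blade has a few degrees of play in the slot. I'll turn further until the stop shows as torque.

```bash
python3 -m jog '[{"dx":0,"dy":0,"dz":0,"ax":0,"ay":0,"az":-2,"hand":1},{"dx":0,"dy":0,"dz":0,"ax":0,"ay":0,"az":-4,"hand":1},{"dx":0,"dy":0,"dz":0,"ax":0,"ay":0,"az":-6,"hand":1},{"dx":0,"dy":0,"dz":0,"ax":0,"ay":0,"az":-6,"hand":1},{"dx":0,"dy":0,"dz":0,"ax":0,"ay":0,"az":-6,"hand":1}]' 60
cat > st.py <<'E'
from h import *
T=arm.state();R=cv2.Rodrigues(T['tcp_rot'])[0]
print(T['ee_pos'].round(1),T['force'].round(1),T['torque'].round(3),'j6',T['joint_positions'][5].round(3),T['effort'][5].round(3),'yaw',np.degrees(np.arctan2(R[1,0],R[0,0])).round(2))
E
python3 st.py
python3 -m jog '[{"dx":0,"dy":0,"dz":0,"ax":0,"ay":0,"az":-1,"hand":1},{"dx":0,"dy":0,"dz":0,"ax":0,"ay":0,"az":-2,"hand":1},{"dx":0,"dy":0,"dz":0,"ax":0,"ay":0,"az":-3,"hand":1},{"dx":0,"dy":0,"dz":0,"ax":0,"ay":0,"az":-3,"hand":1},{"dx":0,"dy":0,"dz":0,"ax":0,"ay":0,"az":-3,"hand":1}]' 60
python3 st.py
```

```text
time_s: 10.8
ee_pos: [578.2, -144.5, 142.7]
tcp_rot: [-3.14, 0.03, 0.002]
force: [-4.9, 4.3, 6.9]
gripper_width: 0.254
[ 578.2 -144.5  142.7] [-4.9  4.3  6.9] [ 9.420e-01  1.371e+00 -1.000e-03] j6 1.157 0.056 yaw -1.1
time_s: 11.42
ee_pos: [578.2, -144.5, 142.7]
tcp_rot: [-3.138, 0.112, 0.002]
force: [-4.7, 3.1, 7.2]
gripper_width: 0.252
[ 578.2 -144.5  142.7] [-4.7  3.1  7.2] [0.965 1.394 0.101] j6 1.209 0.06 yaw -4.1
```

```bash
python3 -m jog '[{"dx":0,"dy":0,"dz":0,"ax":0,"ay":0,"az":-1,"hand":1},{"dx":0,"dy":0,"dz":0,"ax":0,"ay":0,"az":-2,"hand":1},{"dx":0,"dy":0,"dz":0,"ax":0,"ay":0,"az":-3,"hand":1},{"dx":0,"dy":0,"dz":0,"ax":0,"ay":0,"az":-4,"hand":1},{"dx":0,"dy":0,"dz":0,"ax":0,"ay":0,"az":-4,"hand":1}]' 60
python3 st.py
python3 - <<'E'
from h import *
s=snap('side','side8.png')
cv2.imwrite('pics/c9.png',cv2.cvtColor(cv2.resize(s['pixels'][105:165,260:340],(800,600),interpolation=cv2.INTER_CUBIC),cv2.COLOR_RGB2BGR))
E
```

```text
time_s: 12.05
ee_pos: [578.3, -144.1, 142.7]
tcp_rot: [-3.131, 0.222, 0.002]
force: [-4.1, 6.1, 7.2]
gripper_width: 0.255
[ 578.3 -144.1  142.7] [-4.1  6.1  7.2] [1.16  1.271 0.201] j6 1.279 0.223 yaw -8.1
```

View pics/c9.png

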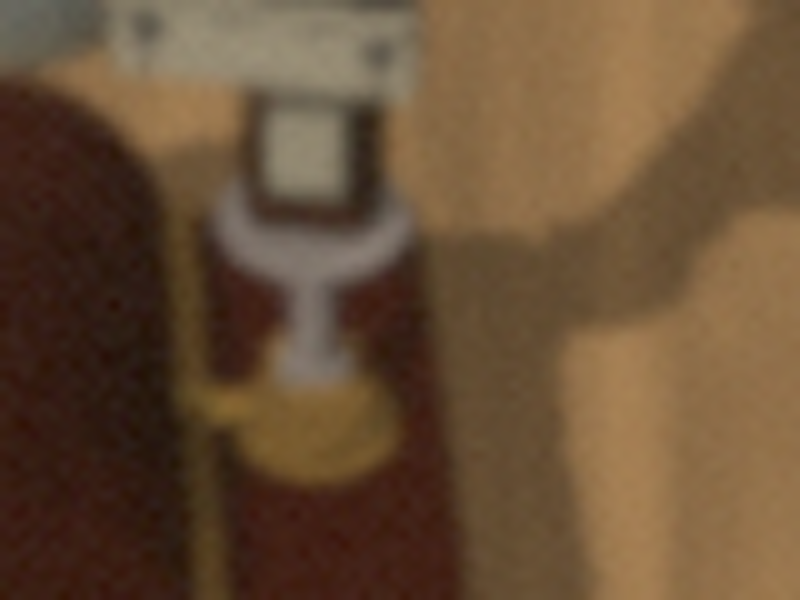

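Wrist torque jumped from 0.06 to 0.22 N·m, which is the stop, and the tongue points at the dome (205,400). One more small push to confirm.

```bash
python3 -m jog '[{"dx":0,"dy":0,"dz":0,"ax":0,"ay":0,"az":-1,"hand":1},{"dx":0,"dy":0,"dz":0,"ax":0,"ay":0,"az":-2,"hand":1},{"dx":0,"dy":0,"dz":0,"ax":0,"ay":0,"az":-3,"hand":1},{"dx":0,"dy":0,"dz":0,"ax":0,"ay":0,"az":-3,"hand":1},{"dx":0,"dy":0,"dz":0,"ax":0,"ay":0,"az":-3,"hand":1}]' 60
python3 st.py
```

```text
time_s: 12.72
ee_pos: [578.3, -144.0, 142.7]
tcp_rot: [-3.125, 0.303, 0.002]
force: [-4.4, 5.1, 7.0]
gripper_width: 0.254
[ 578.3 -144.   142.7] [-4.4  5.1  7. ] [1.303 1.264 0.333] j6 1.331 0.318 yaw -11.07
```

Torque still rises (0.32 N·m) and the head does not turn, so it is locked. Relieving the twist by 6°, then lifting straight out.

```bash
python3 -m jog '[{"dx":0,"dy":0,"dz":0,"ax":0,"ay":0,"az":3,"hand":1},{"dx":0,"dy":0,"dz":0,"ax":0,"ay":0,"az":6,"hand":1},{"dx":0,"dy":0,"dz":0,"ax":0,"ay":0,"az":6,"hand":1},{"dx":0,"dy":0,"dz":0.006,"ax":0,"ay":0,"az":6,"hand":1},{"dx":0,"dy":0,"dz":0.014,"ax":0,"ay":0,"az":6,"hand":1}]' 60
python3 st.py
python3 -m jog '[{"dx":0,"dy":0,"dz":0.02,"ax":0,"ay":0,"az":0,"hand":1},{"dx":0,"dy":0,"dz":0.045,"ax":0,"ay":0,"az":0,"hand":1},{"dx":0,"dy":0,"dz":0.07,"ax":0,"ay":0,"az":0,"hand":1},{"dx":0,"dy":0.02,"dz":0.07,"ax":0,"ay":0,"az":0,"hand":1},{"dx":0,"dy":0.06,"dz":0.07,"ax":0,"ay":0,"az":0,"hand":1}]' 60
python3 - <<'E'
from h import *
s=snap('side','side9.png');t=snap('top','top9.png')
cv2.imwrite('pics/c10.png',cv2.cvtColor(np.hstack([cv2.resize(t['pixels'][150:240,340:460],(400,300)),cv2.resize(s['pixels'][90:180,230:350],(400,300))]),cv2.COLOR_RGB2BGR))
E
```

```text
time_s: 13.35
ee_pos: [578.7, -145.0, 155.6]
tcp_rot: [-3.137, 0.14, 0.001]
force: [-0.4, 0.1, -1.5]
gripper_width: 0.253
[ 578.7 -145.   155.6] [-0.4  0.1 -1.5] [ 0.037  0.168 -0.087] j6 1.227 0.0 yaw -5.1
time_s: 13.98
ee_pos: [579.0, -85.5, 225.3]
tcp_rot: [3.138, -0.144, 0.001]
force: [0.4, 0.8, -1.5]
gripper_width: 0.253
```

View pics/c10.png

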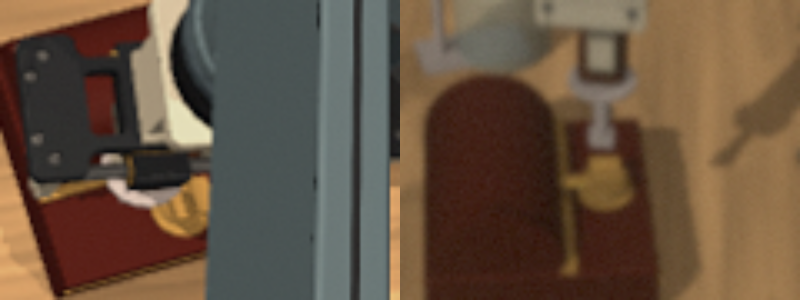

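The tongue points at the dome (575,183), the blade is free and the head has sprung up. Carrying back to the block.

```bash
python3 -m jog '[{"dx":0.007,"dy":0.045,"dz":0,"ax":0,"ay":0,"az":2,"hand":1},{"dx":0.014,"dy":0.09,"dz":0,"ax":0,"ay":0,"az":4,"hand":1},{"dx":0.021,"dy":0.135,"dz":0,"ax":0,"ay":0,"az":7,"hand":1},{"dx":0.028,"dy":0.18,"dz":0,"ax":0,"ay":0,"az":7,"hand":1},{"dx":0.035,"dy":0.225,"dz":0,"ax":0,"ay":0,"az":7,"hand":1}]' 60
python3 -m jog '[{"dx":0.007,"dy":0.045,"dz":0,"ax":0,"ay":0,"az":0,"hand":1},{"dx":0.014,"dy":0.09,"dz":0,"ax":0,"ay":0,"az":0,"hand":1},{"dx":0.021,"dy":0.135,"dz":0,"ax":0,"ay":0,"az":0,"hand":1},{"dx":0.0265,"dy":0.167,"dz":0,"ax":0,"ay":0,"az":0,"hand":1},{"dx":0.0265,"dy":0.167,"dz":0,"ax":0,"ay":0,"az":0,"hand":1}]' 60
python3 st.py
python3 - <<'E'
from h import *
s=snap('side','side10.png');t=snap('top','top10.png')
cv2.imwrite('pics/c11.png',cv2.cvtColor(np.hstack([cv2.resize(t['pixels'][180:240,355:435],(400,300),interpolation=cv2.INTER_CUBIC),cv2.resize(s['pixels'][210:330,190:350],(400,300))]),cv2.COLOR_RGB2BGR))
E
```

```text
time_s: 14.7
ee_pos: [613.7, 141.1, 224.9]
tcp_rot: [3.141, 0.052, -0.001]
force: [0.8, -0.8, -1.4]
gripper_width: 0.257
time_s: 15.32
ee_pos: [639.5, 309.3, 224.0]
tcp_rot: [3.141, 0.057, -0.003]
force: [0.3, -0.1, -1.4]
gripper_width: 0.256
[639.5 309.3 224. ] [ 0.3 -0.1 -1.4] [-0.01   0.137 -0.052] j6 1.828 0.197 yaw 2.09
```

View pics/c11.png

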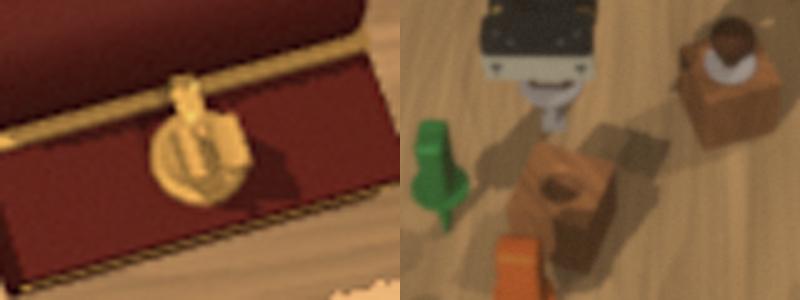

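From above, the tongue runs from the head's centre (202,155) to (184,80), perpendicular to the dome's edge strip, so it is locked. Next I'll check the blade tip against the hole.

Run:
```python
from h import *
s=snap('side');t=cv2.imread('pics/top4.png')
print('hole side',onz(s,254.8,284.8,70),'tip',onz(s,250.8,261.2,146),'pred tip px',proj(s,(639.5,308,146)))
T=snap('top');cv2.imwrite('pics/c12.png',np.hstack([cv2.resize(t[195:243,165:229],(400,300),interpolation=cv2.INTER_CUBIC)]))
```

```text
hole side [637.5666188  312.19563453  70.        ] tip [642.60194093 309.89660495 146.        ] pred tip px (np.float64(252.4711530206571), np.float64(260.4906697944133))
```

View pics/c12.png

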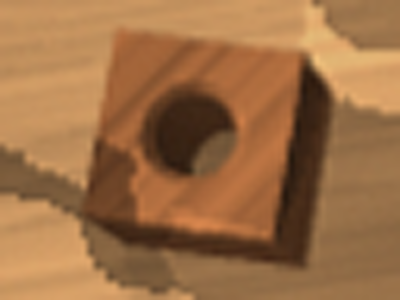

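Run:
```python
from h import *
t=snap('top');print(onz(t,194.9,215,70))
s=cv2.imread('pics/side10.png');cv2.imwrite('pics/c13.png',cv2.resize(s[240:300,215:295],(800,600),interpolation=cv2.INTER_CUBIC))
```

```text
[642.03908804 308.3589865   70.        ]
```

View pics/c13.png

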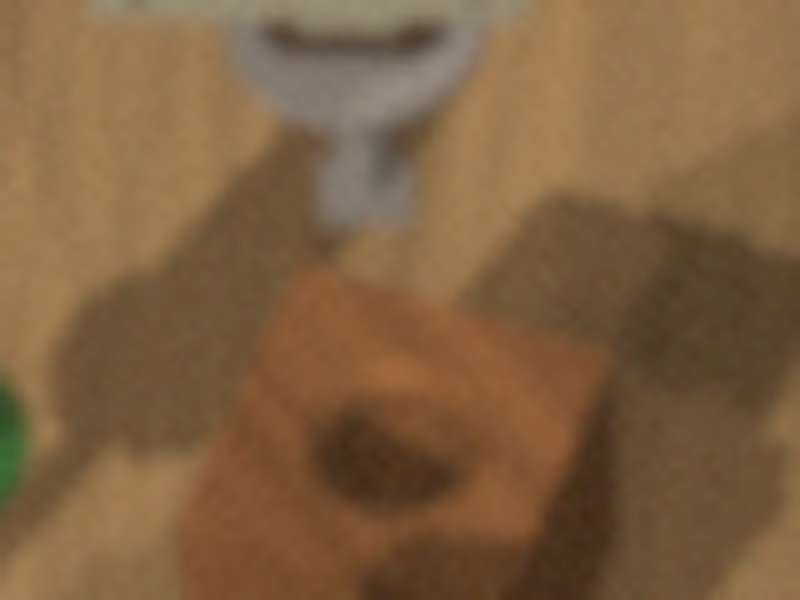

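Top and side estimates average to a hole at about (639.5, 309), with the tip at (641, 309). That is well inside the 38 mm mouth, so I'm lowering.

```bash
python3 -m jog '[{"dx":0,"dy":0,"dz":-0.03,"ax":0,"ay":0,"az":0,"hand":1},{"dx":0,"dy":0,"dz":-0.055,"ax":0,"ay":0,"az":0,"hand":1},{"dx":0,"dy":0,"dz":-0.07,"ax":0,"ay":0,"az":0,"hand":1},{"dx":0,"dy":0,"dz":-0.085,"ax":0,"ay":0,"az":0,"hand":1},{"dx":0,"dy":0,"dz":-0.1,"ax":0,"ay":0,"az":0,"hand":1}]'
python3 st.py
python3 -m jog '[{"dx":0,"dy":0,"dz":-0.01,"ax":0,"ay":0,"az":0,"hand":1},{"dx":0,"dy":0,"dz":-0.018,"ax":0,"ay":0,"az":0,"hand":1},{"dx":0,"dy":0,"dz":-0.025,"ax":0,"ay":0,"az":0,"hand":1},{"dx":0,"dy":0,"dz":-0.03,"ax":0,"ay":0,"az":0,"hand":1},{"dx":0,"dy":0,"dz":-0.03,"ax":0,"ay":0,"az":0,"hand":1}]'
python3 st.py
```

```text
time_s: 16.2
ee_pos: [640.9, 306.2, 126.0]
tcp_rot: [-3.141, -0.051, -0.002]
force: [-0.2, -0.6, -1.1]
gripper_width: 0.256
[640.9 306.2 126. ] [-0.2 -0.6 -1.1] [-0.003  0.142 -0.001] j6 1.827 -0.0 yaw 1.86
time_s: 16.82
ee_pos: [640.2, 306.3, 95.8]
tcp_rot: [3.141, 0.052, -0.001]
force: [0.9, 0.6, -2.1]
gripper_width: 0.257
[640.2 306.3  95.8] [ 0.9  0.6 -2.1] [-0.028  0.106 -0.015] j6 1.827 -0.0 yaw 1.89
```

Blade is in the hole with no contact. Lowering the last ~5 mm until the disc seats.

```bash
python3 -m jog '[{"dx":0,"dy":0,"dz":-0.001,"ax":0,"ay":0,"az":0,"hand":1},{"dx":0,"dy":0,"dz":-0.002,"ax":0,"ay":0,"az":0,"hand":1},{"dx":0,"dy":0,"dz":-0.0035,"ax":0,"ay":0,"az":0,"hand":1},{"dx":0,"dy":0,"dz":-0.005,"ax":0,"ay":0,"az":0,"hand":1},{"dx":0,"dy":0,"dz":-0.005,"ax":0,"ay":0,"az":0,"hand":1}]' 
python3 st.py
```

```text
time_s: 17.45
ee_pos: [640.2, 306.3, 90.9]
tcp_rot: [3.141, 0.052, -0.001]
force: [-0.7, -0.5, -1.8]
gripper_width: 0.258
[640.2 306.3  90.9] [-0.7 -0.5 -1.8] [ 0.014  0.141 -0.03 ] j6 1.827 0.0 yaw 1.88
```

```bash
python3 -m jog '[{"dx":0,"dy":0,"dz":-0.0005,"ax":0,"ay":0,"az":0,"hand":1},{"dx":0,"dy":0,"dz":-0.001,"ax":0,"ay":0,"az":0,"hand":1},{"dx":0,"dy":0,"dz":-0.0015,"ax":0,"ay":0,"az":0,"hand":1},{"dx":0,"dy":0,"dz":-0.0015,"ax":0,"ay":0,"az":0,"hand":1},{"dx":0,"dy":0,"dz":-0.0015,"ax":0,"ay":0,"az":0,"hand":1}]' 
python3 st.py
```

```text
time_s: 18.08
ee_pos: [640.4, 306.4, 90.7]
tcp_rot: [-3.141, -0.052, -0.001]
force: [-2.1, -0.5, 4.8]
gripper_width: 0.255
[640.4 306.4  90.7] [-2.1 -0.5  4.8] [-0.157  0.686  0.037] j6 1.827 0.003 yaw 1.89
```

Seated: the force turned upward at TCP z 90.7, the same height as the original grasp. Opening partly, to keep clear of the orange one, then rising.

```bash
python3 -m jog '[{"dx":0,"dy":0,"dz":0,"ax":0,"ay":0,"az":0,"hand":0.65},{"dx":0,"dy":0,"dz":0,"ax":0,"ay":0,"az":0,"hand":0.5},{"dx":0,"dy":0,"dz":0,"ax":0,"ay":0,"az":0,"hand":0.45},{"dx":0,"dy":0,"dz":0,"ax":0,"ay":0,"az":0,"hand":0.45},{"dx":0,"dy":0,"dz":0,"ax":0,"ay":0,"az":0,"hand":0.45}]' 
python3 st.py
python3 -m jog '[{"dx":0,"dy":0,"dz":0.02,"ax":0,"ay":0,"az":0,"hand":0.45},{"dx":0,"dy":0,"dz":0.05,"ax":0,"ay":0,"az":0,"hand":0.45},{"dx":0,"dy":0,"dz":0.09,"ax":0,"ay":0,"az":0,"hand":0.45},{"dx":0,"dy":0,"dz":0.14,"ax":0,"ay":0,"az":0,"hand":0.45},{"dx":-0.03,"dy":0,"dz":0.18,"ax":0,"ay":0,"az":0,"hand":0.45}]' 
python3 -m jog '[{"dx":-0.05,"dy":0,"dz":0,"ax":0,"ay":0,"az":0,"hand":0.45},{"dx":-0.1,"dy":0,"dz":0,"ax":0,"ay":0,"az":0,"hand":0.45},{"dx":-0.15,"dy":0,"dz":0,"ax":0,"ay":0,"az":0,"hand":0.45},{"dx":-0.2,"dy":0,"dz":0,"ax":0,"ay":0,"az":0,"hand":0.45},{"dx":-0.23,"dy":0,"dz":0,"ax":0,"ay":0,"az":0,"hand":0.45}]' 
python3 st.py
python3 - <<'E'
from h import *
snap('side','side12.png');snap('top','top12.png')
E
```

```text
time_s: 18.7
ee_pos: [640.4, 306.3, 89.5]
tcp_rot: [-3.141, -0.052, 0.0]
force: [0.8, -0.1, -0.9]
gripper_width: 0.549
[640.4 306.3  89.5] [ 0.8 -0.1 -0.9] [ 0.009  0.109 -0.026] j6 1.827 0.0 yaw 1.88
time_s: 19.32
ee_pos: [611.6, 305.9, 271.1]
tcp_rot: [-3.141, -0.05, -0.003]
force: [-0.5, -0.5, -0.7]
gripper_width: 0.549
time_s: 19.95
ee_pos: [378.0, 306.2, 270.1]
tcp_rot: [-3.141, -0.053, -0.0]
force: [0.7, 0.5, -0.2]
gripper_width: 0.55
[378.  306.2 270.1] [ 0.7  0.5 -0.2] [0.003 0.116 0.01 ] j6 1.988 -0.226 yaw 1.93
```

View pics/side12.png

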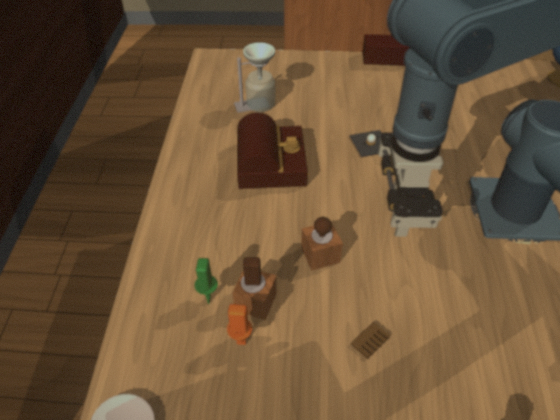

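View pics/top12.png

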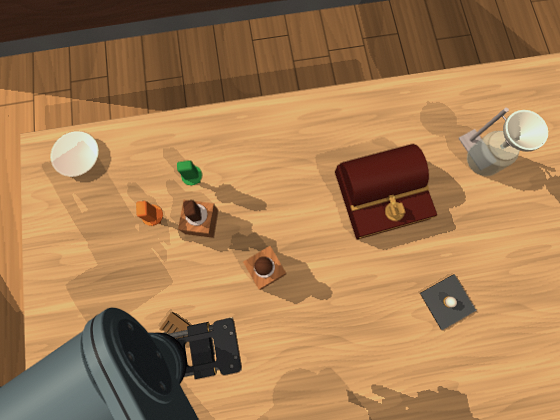

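The driver is upright in its block (top (196,213), side (254,275)). The awl and the look-alikes are where they were, the tongue points at the dome (395,200), and the arm is clear of everything. Let me settle one call, then hand in.

```bash
python3 -m jog '[{"dx":0,"dy":0,"dz":0,"ax":0,"ay":0,"az":0,"hand":0.45},{"dx":0,"dy":0,"dz":0,"ax":0,"ay":0,"az":0,"hand":0.45},{"dx":0,"dy":0,"dz":0,"ax":0,"ay":0,"az":0,"hand":0.45},{"dx":0,"dy":0,"dz":0,"ax":0,"ay":0,"az":0,"hand":0.45},{"dx":0,"dy":0,"dz":0,"ax":0,"ay":0,"az":0,"hand":0.45}]' && python3 -c "
from rig import arm; print(arm.close_job())"
```

```text
time_s: 20.68
ee_pos: [380.6, 306.3, 269.4]
tcp_rot: [3.141, 0.051, -0.001]
force: [0.6, -0.2, 0.3]
gripper_width: 0.545
the job is handed in; nothing more can be done
None
```

The box is locked, the screwdriver is back upright in its block and released, and I handed the job in at about 20.7 s.

- **Turning the lock:** I held the head about 4 mm down and turned it clockwise until it stopped. Wrist torque rose from 0.06 to 0.32 N·m at the stop. The tongue now points at the dome in both views.
- **Putting the driver back:** The disc seated on the block at the same gripper height as the first grasp. The last pictures show the driver upright, the awl, green and orange look-alikes where they were, and the arm touching nothing.
- **Checks that disagreed:**
  - The top and side estimates of the block's hole differed by about 4 mm in each of x and y. That was within the hole's play.
  - A side load of about 4–6 N stayed on the blade while I turned it.
  - My first two moves were refused because I left out keys, and nothing moved.

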